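# Fit the swan-neck spout to the countertop water filter

### The arm

A 6-joint arm with a two-finger parallel gripper is mounted at the origin on a cart in front of the work surface, level with it; the furniture and walls round the work are solid. World frame = base frame: x ahead of the robot, y to its left, z up, the work surface at z = 0. Lengths are in mm, angles in degrees, forces in N, time in s.
With the tool pointing down it reaches from about 275 to 775 mm from the base axis. Payload 14.6 kg.
Tool frame: the origin (TCP) lies midway between the tips of the shut fingers; the grasp point (between the pads) lies 19 mm behind it; z points along the fingers, y is the line along which they close (so a half turn about z gives the same grasp; the last joint's range is limited). The gripper opens to 85 mm and grips with 20 to 120 N. Pads are 22 mm wide; open, the fingers measure 114 mm over their backs; the gripper's body (76 mm by 85 mm) begins 54 mm behind the grasp point. The pads swing forward as they close: fully open they stand 13 mm farther back than shut.
Start: joints at [-78.971, 15.075, -2.767, 72.158, 0, 81.102], TCP at [178.93, -493.571, 231.278] pointing down, gripper open.
Joint ranges: [-151.79, 151.79], [-50.71, 97.33], [-67.44, 78.34], [-121.81, 120.89], [-77.56, 73.72], [-180, 180]. Speed limits (degrees/s): [108.29, 108.29, 147.25, 159.86, 180, 180].

### API

Orientations are given as a 3x3 rotation matrix whose columns are the frame's x, y, z axes.
In Python, from cell import telemetry, viewer, order gives the robot as it stands. The module is installed in compiled form; this text tells all that it offers.
- The arm moves only by the tool step_arm, never from a script. Its argument "moves" is one flat list of numbers, 7 for each row, row after row: the finger opening in mm, from 0 to 85.4, then the shift along the tool's x, y, z in units of 25 mm (1.0 is 25 mm), then the turn, a rotation vector about the tool's x, y, z in units of 5 degrees (1.0 is 5 degrees). A call has 1 to 20 rows; each row shifts and turns the commanded pose from where the row before left it, along the tool's axes as they then stand; what a row does not reach is not made up. A row lasts 1/12 s, in which the tool goes at most 41.7 mm and 7.16 degrees, less where a joint would pass 70% of its speed; a pose out of reach is approached as far as the arm can. A call is refused whole if a number of a shift passes 1 or a number of a turn 1, either way. A call with a gripper value outside its range is refused whole. The fingers move at their own pace and stop on an object; "newtons" is the grip in N (left out, the last holds). Time passes only in rows, so rows that do not move let the fingers close. It gives the time, the measured TCP pose, the force, the opening and the grip force at its end, in the units of the state.
- telemetry.get_obs(): the state, without advancing time (a new reading comes with each control period).
- viewer.capture(name): name is "scene" or "side" or "wrist"; returns a dict with "pixels" (400x640x3 uint8, red, green, blue), "depth" (400x640 float32, mm along the optical axis (not along the pixel's ray), 0 where there is no reading), "K" (3x3 intrinsics, pixels), "T" (4x4, takes a point from camera to world coordinates). Camera axes: x right, y down, z forward; pixel columns grow to the right and rows downward; lengths in mm; the calibration is good to about 2 mm. A picture is of the moment at which its call begins.
- order.job_done(): hands the job in; it is judged then, once.
Trained networks look in the newest picture that a camera, given by its name, has taken for a name from the list of things; names that differ only in an ending like _2 or _b are one class to them, and where a whole thing is asked for, a point or a joint stands for the part that bears it (a point fixed in the world has none). Each returns a list of dicts, best first, with "p" (0 to 1); they miss things now and then, are a little off and sometimes report something else, mostly with a low value. They report only what shows in the picture. A call takes as long as a camera call. They do not tell look-alikes from the thing itself.
- viewer.trace(camera, thing): "region" (400x640 bool, what is visible of it) and "rect" ([left, top, right, bottom] in pixels, round what is visible of it).
- viewer.tip_of(camera, thing): "centre" ([column, row] in pixels: a listed point, or the origin of a listed thing).
The state is a dict: "time_s": time; "joints": joint angles; "joint_vel": joint speeds; "effort": joint torques, N m; "position": TCP position; "tcp_rot": TCP orientation; "ft_force": force on the tool from outside, world axes, zero at the start; "wrist_torque": the same for the moment, N m; "width": finger opening in mm; "finger_force": force on a finger pad.
Only numpy, scipy, OpenCV 4.12 (cv2) and the standard library are available. Lean on these libraries where they do the work, as an engineer would, in place of code of your own. Each camera call takes 0.05 s, during which the arm holds its last target. There are 200 camera calls.

### The job

Take the steel swan-neck spout out of the drying stand and push its tube straight down into the push-fit port on top of the water filter, past the seal until it firmly bottoms, without forcing it. Then pull back on it so that the port's collet ring rises and locks, and leave the spout fitted with its outlet over the drinking glass. Leave the glass and everything else where they stand.

Things in the scene. Friction and masses are not known exactly. Their poses are not given: they have to be found in the camera images.
- spout: Steel swan-neck spout, 0.16 kg, weight near its straight leg; upright in a sleeve of the stand. Origin: centre of the leg's lower end, z up the leg. Leg: round tube 15 mm thick, its lowest 5 mm taper to 11 mm. From 100 mm up a 10 mm pipe runs 106 mm along the spout's -x, then turns down to the outlet.
- spout_grip (a point): Centre of the grey grip sleeve on the spout's leg, 72 mm above the leg's lower end; the sleeve is 24 mm high, 18 mm wide between two flats facing the spout's +y and -y, 20 mm along x. The pipe above it has its axis 28 mm higher. Axes as the spout's.
- spout_outlet (a point): The spout's outlet, the open end of its downturned tip (106 mm along the spout's -x, 72 mm above the lower end of the leg).
- filter: Water filter: white upright cylinder about 104 mm across with a grey ribbed collar and a neck 38 mm across on top, fixed on the worktop, 175 mm high. Origin at the centre of its underside; z up through the middle of the port.
- port (a point): Centre of the port's mouth, level with the top of the pushed-in collet ring, 175 mm up. A vertical bore with 0.6 mm play round the 15 mm tube ends on a rigid seat (the cartridge's top), which takes 28 N at most. Its depth differs from cartridge to cartridge, 30 to 40 mm below the mouth: it is found only by feel, as a firm stop; 3 N or more on it means bottomed.
- collet (a joint): Collet ring: grey flange, 31 mm across, 4 mm thick, round the port's mouth. 0 m pushed in, +0.003 m drawn up and locked. The tube drags it down on its way in; when the tube is pulled up the collet's teeth bite, raise the ring and hold the tube. Raising it takes about 6 to 12 N of pull; it stays where it is left.
- glass: Drinking glass, 81 mm across and 93 mm high, standing beside the filter. Origin at the centre of its underside. It stays where it is.
- stand: White plastic drying stand, 95 x 185 mm, fixed. Origin at the centre of its underside, long side along y. Two upright sleeves at y = +45 and -45 mm, 29 mm across, top 44 mm over the worktop, their 18 mm holes going down to 6 mm over it. One holds the spout, the other the plug.
- plug: Grey blanking plug: a 15 mm stub with a disc head 26 mm across, 48 mm long in all, in the other sleeve of the stand. Origin at the centre of its lower end. To be left alone.
- mug: Green mug, 96 mm high, a bystander. Origin at its underside.
- soap: Green washing-up bottle, 235 mm high, a bystander. Origin at its underside.
- brush: Washing-up brush, 270 mm long, lying on the worktop, a bystander. Origin at its underside.
- spice_jar: Spice jar with dark cap, 41 mm across and 105 mm high, a bystander. Origin at its underside.
- seal (a point): Middle of the seal ring inside the port, 17.5 mm below the mouth. Going down, the tube's end meets the collet's sprung teeth 9 to 13 mm and the seal 15 to 20 mm below the mouth. Both drag on the tube, together some 4 to 12 N: a first resistance, not the bottom.
Things that resemble listed ones, but are neither listed nor needed, are in the scene too. Leave any blue look-alike of the glass alone.

How it is judged:
By the outcome, as a careful person would: the job done as asked, in the order asked, and still so for the second after the job is handed in, with the robot touching nothing.
It also fails if it takes over 61 s, if anything falls off the work surface, if the arm or the gripper's body presses on something with over 40 N, if the wrist force passes 120 N, or if a joint passes its speed limit or range.

## Working session

There is one attempt and no reset: what is moved stays moved. The work goes in short steps, Python scripts to look and compute and a tool call to move; the robot and the scene stay as the last step left them, time stands still between calls to the robot, and variables do not carry over. Pictures are saved under pics/ and viewed, at most 10 in all, crops included, and the job is handed in when it is done.

Besides the shell and the picture viewer there is one more tool, called after ">>>" as name(argument=value, ...), one argument or row to a line, values as JSON. step_arm: Moves the arm, as the interface text tells. Its arguments: {"type":"object","properties":{"moves":{"type":"array","items":{"type":"number"}},"newtons":{"type":"number"}},"required":["moves"]}

```bash
mkdir -p pics
cat > h.py <<'E'
import numpy as np, cv2
from cell import telemetry, viewer, order
def save(c,n): cv2.imwrite(f'pics/{n}.png',c['pixels'][:,:,::-1])
def pts(c,m=None):
    d=c['depth']; v,u=np.nonzero((d>0)&(m if m is not None else True))
    z=d[v,u]; K=c['K']; p=np.stack([(u-K[0,2])/K[0,0]*z,(v-K[1,2])/K[1,1]*z,z],1)
    return p@c['T'][:3,:3].T+c['T'][:3,3]
def ray(c,uv,z):  # intersect the pixel ray with height z
    K=c['K'];r=c['T'][:3,:3]@np.array([(uv[0]-K[0,2])/K[0,0],(uv[1]-K[1,2])/K[1,1],1]);o=c['T'][:3,3]
    return o+r*(z-o[2])/r[2]
E
cat > a.py <<'E'
from h import *
np.set_printoptions(precision=1,suppress=True)
o=telemetry.get_obs(); print(o['time_s'],o['position'],o['tcp_rot'],o['width'],o['ft_force'])
H=dict(spout_grip=72+6,spout_outlet=78,port=175,glass=0,stand=0,plug=6,mug=0,soap=0,brush=0,spice_jar=0,filter=0,spout=6)
for cam in('scene','side'):
    c=viewer.capture(cam); save(c,cam+'0'); print(cam,c['T'][:3,3],c['T'][:3,2])
    for n,z in H.items():
        for t in viewer.tip_of(cam,n)[:3]:
            print(n,round(t['p'],2),np.array(t['centre']),ray(c,t['centre'],z))
        if n in('glass','filter','spout','stand','soap','mug','spice_jar'):
            for t in viewer.trace(cam,n)[:3]:
                P=pts(c,t['region']); print('   tr',n,round(t['p'],2),np.array(t['rect']),np.percentile(P,[2,50,98],axis=0).ravel())
E
python3 a.py; python3 -c "
import cv2,numpy as np
a=cv2.imread('pics/scene0.png');b=cv2.imread('pics/side0.png');cv2.imwrite('pics/b0.png',cv2.resize(np.vstack([a,b]),(480,600)))"
```

```text
0.0 [ 178.9 -493.3  230.8] [[ 0.9  0.3 -0. ]
 [ 0.3 -0.9  0. ]
 [ 0.  -0.  -1. ]] 85.26059239107914 [0.  0.4 0.1]
scene [-270.   916.5  909.4] [ 0.5 -0.7 -0.5]
spout_grip 0.39 [335.9 201.2] [ 465.9 -230.9   78. ]
spout_outlet 0.19 [248.7 224. ] [629.1  53.   78. ]
port 0.96 [242.7 219.2] [556.8 144.8 175. ]
glass 0.86 [273.2 282.8] [435.  166.1   0. ]
glass 0.63 [300.6 249.7] [463.9 -11.6   0. ]
   tr glass 0.93 [287.8 222.4 314.8 258.6] [427.5 -46.6   3.5 459.9   4.9  61.6 504.9  32.7  92.3]
   tr glass 0.73 [252.9 249.2 285.3 290.9] [399.9  69.5   0.2 434.2 174.   59.4 497.5 206.9  92.1]
stand 0.64 [340.2 214.8] [ 468.3 -265.2    0. ]
   tr stand 0.69 [313.3 205.9 332.6 226.7] [ 464.6 -244.    -0.6  504.6 -201.3    6.7  536.7 -163.8   43.3]
mug 0.64 [271.  224.8] [642.  -69.5   0. ]
mug 0.54 [203.8 278.9] [624.2 273.    0. ]
   tr mug 0.8 [257.6 196.6 287.8 229. ] [ 575.2 -114.2    0.3  626.4  -59.5   61.3  685.2  -28.4   94.5]
brush 0.68 [397.6 199.5] [ 339.4 -483.5    0. ]
spice_jar 0.85 [204.8 280.7] [615.4 277.    0. ]
   tr spice_jar 0.66 [313.7 209.9 334.3 226. ] [ 268.9 -241
[... 1857 characters left out ...]
.3 627.7 254.8  64.6 650.1 283.9 106.1]
   tr spice_jar 0.3 [305.9 234.8 341.8 293.8] [ 405.5 -353.7    1.   463.5 -270.8    5.4  525.6 -185.4   40.9]
filter 0.65 [321.  159.8] [539.7 134.4   0. ]
filter 0.63 [321.4 123.3] [577.6 319.2   0. ]
filter 0.43 [352.1 327.9] [ 506.1 -471.5    0. ]
   tr filter 0.62 [306.5 122.1 342.8 171.3] [494.2  83.8  -0.1 538.  106.8 101.5 600.4 163.4 173.4]
   tr filter 0.42 [264.4 298.1 318.1 393.3] [ 277.3 -595.2   17.8  343.2 -505.    35.5  384.8 -358.1   61.1]
spout 0.7 [324.2 246.9] [ 480.5 -218.7    6. ]
spout 0.24 [322.  162.2] [540.1 117.3   6. ]
   tr spout 0.48 [285.6 230.5 329.5 244.3] [ 372.3 -233.8   -4.   457.8 -227.1   96.7  499.4 -156.2  109.9]
```

View pics/scene0.png

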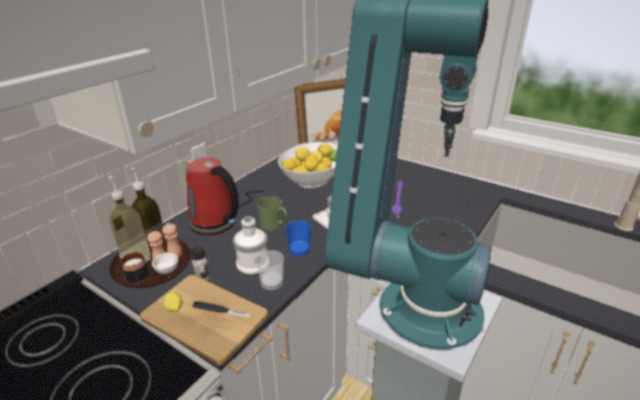

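View pics/side0.png

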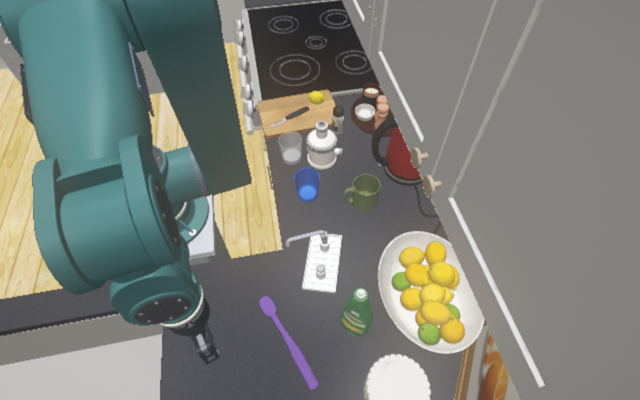

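The clear glass is at scene (272,270) / side (290,148), with the blue decoy at side (307,185). The filter is at side (321,145). The spout's leg is at side (324,240), its outlet pointing at (288,243), and the plug is at (321,272). The numbers agree: glass about (434,170), filter about (543,135), spout leg about (477,-220). I'll turn the tool half round, because joint 6's range requires it, and go above the spout.

>>> step_arm(
  moves=[85,0,0,0,0,0,-1,85,0,0,0,0,0,-1,85,0,0,0,0,0,-1,85,0,0,0,0,0,-1,85,0,0,0,0,0,-1,85,0,0,0,0,0,-1,85,0,0,0,0,0,-1,85,0,0,0,0,0,-1,85,0,0,0,0,0,-1,85,0,0,0,0,0,-1,85,0,0,0,0,0,-1,85,0,0,0,0,0,-1,85,0,0,0,0,0,-1,85,0,0,0,0,0,-1,85,0,0,0,0,0,-1,85,0,0,0,0,0,-1,85,0,0,0,0,0,-1,85,0,0,0,0,0,-1,85,0,0,0,0,0,-1,85,0,0,0,0,0,-1],
)

```text
time_s: 3.67
position: [178.9, -493.6, 231.3]
tcp_rot: [[-0.503, 0.865, 0.0], [0.865, 0.503, -0.0], [-0.0, 0.0, -1.0]]
ft_force: [0.5, 0.1, -0.5]
width: 84.7
finger_force: 0.0
```

>>> step_arm(
  moves=[85,0,0,0,0,0,-1,85,0,0,0,0,0,-1,85,0,0,0,0,0,-1,85,0,0,0,0,0,-1,85,0,0,0,0,0,-1,85,0,0,0,0,0,-1,85,0,0,0,0,0,-1,85,0,0,0,0,0,-1,85,0,0,0,0,0,-1,85,0,0,0,0,0,-1,85,0,0,0,0,0,-1,85,0,0,0,0,0,-1,85,0,0,0,0,0,-1],
)

```text
time_s: 4.75
position: [178.9, -493.6, 231.3]
tcp_rot: [[-0.996, -0.09, -0.0], [-0.09, 0.996, 0.0], [0.0, 0.0, -1.0]]
ft_force: [0.8, 0.4, 0.5]
width: 84.6
finger_force: 0.0
```

>>> step_arm(
  moves=[85,-1,0.86,-0.1,0,0,0,85,-1,0.86,-0.1,0,0,0,85,-1,0.86,-0.1,0,0,0,85,-1,0.86,-0.1,0,0,0,85,-1,0.86,-0.1,0,0,0,85,-1,0.86,-0.1,0,0,0,85,-1,0.86,-0.1,0,0,0,85,-1,0.86,-0.1,0,0,0,85,-1,0.86,-0.1,0,0,0,85,-1,0.86,-0.1,0,0,0,85,-1,0.86,-0.1,0,0,0,85,-1,0.86,-0.1,0,0,0,85,0,0,0,0,0,0,85,0,0,0,0,0,0],
)

```text
time_s: 5.92
position: [456.5, -209.7, 261.2]
tcp_rot: [[-0.996, -0.089, -0.0], [-0.089, 0.996, -0.0], [0.0, -0.0, -1.0]]
ft_force: [-0.6, -0.4, 0.4]
width: 85.3
finger_force: 0.0
```

```bash
cat > b.py <<'E'
from h import *
np.set_printoptions(precision=1,suppress=True)
c=viewer.capture('wrist'); save(c,'w1'); print(c['T'])
for n,z in dict(spout_grip=78,spout_outlet=78,spout=6,plug=6,stand=0).items():
    for t in viewer.tip_of('wrist',n)[:2]: print(n,round(t['p'],2),np.array(t['centre']),ray(c,t['centre'],z))
P=pts(c); P=P[(abs(P[:,0]-430)<110)&(abs(P[:,1]+225)<60)]
q=P[(P[:,2]>98)&(P[:,2]<122)]; np.save('q.npy',q)
if len(q): print('pipe',len(q),np.percentile(q,[1,50,99],axis=0)); f=cv2.fitLine(q[:,:2].astype(np.float32),cv2.DIST_HUBER,0,.01,.01).ravel(); print(f,np.degrees(np.arctan2(f[1],f[0])))
for a in range(370,500,10):
    s=q[abs(q[:,0]-a)<5]
    if len(s)>5: print(a,len(s),np.percentile(s[:,1],[3,50,97]),s[:,2].max())
E
python3 b.py
```

```text
[[  -0.1    1.     0.3  384.6]
 [   1.     0.1    0.  -216.3]
 [  -0.     0.3   -1.   403.8]
 [   0.     0.     0.     1. ]]
spout_outlet 0.71 [308.2  82.3] [ 372.8 -228.7   78. ]
spout_outlet 0.59 [309.7 192.8] [ 478.5 -218.8   78. ]
spout 0.76 [309.  178.4] [ 481.1 -221.7    6. ]
plug 0.89 [239.8 148.1] [ 451.5 -306.7    6. ]
stand 0.95 [276.5 162.3] [ 465.9 -263.     0. ]
pipe 1358 [[ 372.9 -231.3   99.5]
 [ 421.7 -224.4  107.9]
 [ 479.  -216.9  111. ]]
[   1.     0.1  422.8 -224.4] 3.9457579
370 38 [-231.4 -227.2 -223.8] 103.13010551673068
380 134 [-231.9 -227.4 -223. ] 108.97766400712362
390 134 [-231.  -226.5 -222.2] 109.58789104663015
400 140 [-230.9 -226.  -221.4] 110.43073121258288
410 141 [-230.4 -225.3 -220.5] 109.71481899383775
420 136 [-229.6 -224.7 -219.7] 110.3389404398556
430 128 [-228.9 -224.1 -219.6] 110.7625481643525
440 122 [-228.1 -223.5 -218.9] 111.26019192935149
450 121 [-227.3 -222.6 -218.1] 111.64649551978005
460 119 [-226.6 -221.7 -217.2] 111.30112433523442
470 102 [-225.9 -221.  -216.4] 111.245401928011
480 43 [-225.2 -220.5 -216.3] 107.589694136645
```

View pics/w1.png

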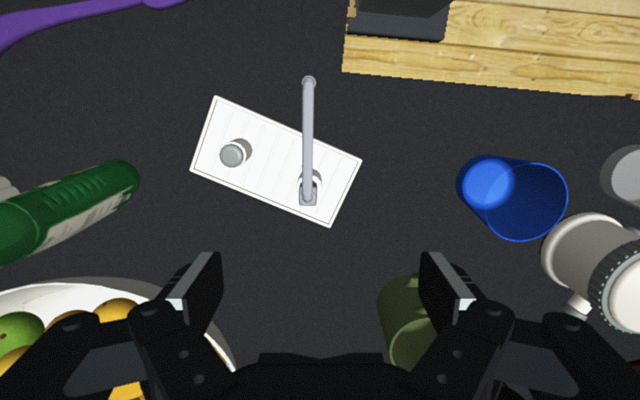

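The wrist picture shows the spout's outlet at (308,82), its leg at (309,190) and the plug at (235,152). The fingers are clear. The leg axis is at about (479,-220.5) and the pipe yaw is 3.9°. I'll descend and grip.

>>> step_arm(
  moves=[85,-0.87,-0.49,0,0,0,0.24,85,0,0,0.8,0,0,0,85,0,0,0.8,0,0,0,85,0,0,0.8,0,0,0,85,0,0,0.8,0,0,0,85,0,0,0.8,0,0,0,85,0,0,0.8,0,0,0,85,0,0,0.8,0,0,0,85,0,0,0.8,0,0,0,85,0,0,0.8,0,0,0,85,0,0,0.88,0,0,0,85,0,0,0,0,0,0,85,0,0,0,0,0,0,40,0,0,0,0,0,0,40,0,0,0,0,0,0,40,0,0,0,0,0,0,40,0,0,0,0,0,0],
  newtons=50,
)

```text
time_s: 7.63
position: [478.7, -221.4, 60.1]
tcp_rot: [[-0.998, -0.065, 0.001], [-0.065, 0.998, -0.001], [-0.001, -0.001, -1.0]]
ft_force: [-0.3, 1.0, -0.7]
width: 40.5
finger_force: 0.0
```

>>> step_arm(
  moves=[28,0,0,0,0,0,0,28,0,0,0,0,0,0,28,0,0,0,0,0,0,10,0,0,0,0,0,0,10,0,0,0,0,0,0,10,0,0,0,0,0,0,10,0,0,0,0,0,0,10,0,0,0,0,0,0],
)

```text
time_s: 8.3
position: [478.4, -221.0, 59.4]
tcp_rot: [[-0.998, -0.065, 0.0], [-0.065, 0.998, 0.0], [-0.0, 0.0, -1.0]]
ft_force: [-0.7, 2.5, 5.9]
width: 17.3
finger_force: 49.3
```

>>> step_arm(
  moves=[10,0,0,0,0,0,0,10,0,0,-0.3,0,0,0,10,0,0,-0.6,0,0,0,10,0,0,-0.8,0,0,0,10,0,0,-0.8,0,0,0,10,0,0,-0.8,0,0,0,10,0,0,-0.8,0,0,0,10,0,0,-0.8,0,0,0,10,0,0,-0.8,0,0,0,10,0,0,-0.8,0,0,0,10,0,0,-0.8,0,0,0,10,0,0,-0.8,0,0,0,10,0,0,-0.3,0,0,0,10,0,0,0,0,0,0,10,0,0,0,0,0,0],
  newtons=80,
)

```text
time_s: 9.55
position: [478.3, -221.1, 268.7]
tcp_rot: [[-0.998, -0.065, -0.0], [-0.065, 0.998, 0.0], [0.0, 0.0, -1.0]]
ft_force: [0.0, 0.3, -2.2]
width: 16.8
finger_force: 78.5
```

```bash
cat > c.py <<'E'
from h import *
np.set_printoptions(precision=1,suppress=True)
o=telemetry.get_obs(); tcp=np.array(o['position']); R=np.array(o['tcp_rot']); print(tcp,o['ft_force'],o['width'])
def rim(P):  # circle fit
    from scipy.optimize import least_squares
    f=lambda k:np.hypot(P[:,0]-k[0],P[:,1]-k[1])-k[2]
    return least_squares(f,[*P[:,:2].mean(0),np.ptp(P[:,0])/2],loss='soft_l1').x
for cam in('scene','side','wrist'):
    c=viewer.capture(cam); save(c,cam+'2'); P=pts(c); z=P[:,2]
    F=P[(abs(P[:,0]-543)<75)&(abs(P[:,1]-135)<75)]
    t=F[(F[:,2]>165)&(F[:,2]<185)&(np.hypot(F[:,0]-543,F[:,1]-135)<25)]
    if len(t)>10: print(cam,'neck top',len(t),np.percentile(t,[2,50,98],axis=0).ravel(), t[t[:,2]>171].mean(0))
    for n,z in dict(port=175,glass=0,filter=0,spout_outlet=tcp[2]+19,spout_grip=tcp[2]+19,spout=tcp[2]-53).items():
        for t in viewer.tip_of(cam,n)[:2]: print(cam,n,round(t['p'],2),np.array(t['centre']),ray(c,t['centre'],z))
    b=F[(F[:,2]>20)&(F[:,2]<90)]
    if len(b)>50: print('body circle',len(b),rim(b))
    g=P[(abs(P[:,0]-434)<50)&(abs(P[:,1]-170)<50)&(P[:,2]>15)&(P[:,2]<100)]
    if len(g)>30: print('glass',len(g),rim(g),g[:,2].max())
    q=(P-tcp)@R; q=q[(q[:,2]>-58)&(q[:,2]<-40)&(abs(q[:,1])<12)&(q[:,0]<130)&(q[:,0]>-20)]
    if cam=='wrist' and len(q): print('pipe tool',np.percentile(q,[1,50,99],axis=0).ravel(),cv2.fitLine(q[q[:,0]>15][:,:2].astype(np.float32),cv2.DIST_HUBER,0,.01,.01).ravel())
E
python3 c.py
```

```text
[ 478.3 -221.1  268.7] [ 0.   0.3 -2.2] 16.77774684483946
scene neck top 95 [524.7 123.5 165.3 539.  142.5 171.5 557.3 155.6 178. ] [542.1 139.  174.3]
scene port 0.63 [248.3 220.9] [536.4 142.2 175. ]
scene port 0.63 [203.  278.2] [455.7 396.2 175. ]
scene glass 0.95 [267.  282.1] [452.6 174.3  -0. ]
scene glass 0.66 [297.5 251.1] [468.    0.3   0. ]
scene filter 0.76 [253.3 264.5] [543.7 135.3   0. ]
scene spout_grip 0.25 [201.4 280.9] [340.8 483.8 287.7]
body circle 506 [563.2  45.4 137.9]
glass 844 [439.1 167.7  37.3] 96.24570254430898
side glass 0.86 [304.7 198.1] [453.6 -21.8   0. ]
side glass 0.74 [294.  155.5] [447.6 174.2   0. ]
side filter 0.41 [321.6 273.1] [ 456.5 -299.     0. ]
side spout_outlet 0.61 [280.2 203.6] [ 370.5 -233.6  287.7]
side spout_grip 0.59 [321.2 190. ] [ 474.4 -213.   287.7]
side spout 0.79 [325.3 206.4] [ 484.5 -214.2  215.7]
body circle 56 [552.4 166.1  82.9]
glass 594 [438.1 165.   37.5] 94.59664741969164
wrist glass 0.83 [639.  143.6] [435.7 167.7   0. ]
wrist glass 0.69 [491.1 162.4] [470.7  -8.5   0. ]
wrist spout 0.93 [322.  221.1] [ 480.7 -220.2  215.7]
wrist spout 0.47 [284.3 144.1] [ 434.2 -245.4  215.7]
body circle 4395 [546.6 141.7  52.1]
glass 810 [439.7 165.8  34.5] 45.34290381757796
pipe tool [ -5.8 -10.9 -54.7  54.9  -0.1 -49.1  95.2  10.8 -43.3] [ 1.   0.  59.6 -0.1]
```

>>> step_arm(
  moves=[10,0,0,-0.1,0,0,0.84,10,0,0,-0.1,0,0,0.84,10,0,0,-0.1,0,0,0.83,10,0,0,0,0,0,0.83,10,0.05,0.98,0,0,0,0,10,0.05,0.98,0,0,0,0,10,0.05,0.98,0,0,0,0,10,0.05,0.98,0,0,0,0,10,0.05,0.98,0,0,0,0,10,0.05,0.98,0,0,0,0,10,0.05,0.98,0,0,0,0,10,0.05,0.98,0,0,0,0,10,0.05,0.98,0,0,0,0,10,0.05,0.98,0,0,0,0,10,0.05,0.98,0,0,0,0,10,0.05,0.98,0,0,0,0,10,0.05,0.98,0,0,0,0,10,0,0,0,0,0,0,10,0,0,0,0,0,0,10,0,0,0,0,0,0],
)

```text
time_s: 12.27
position: [534.0, 92.7, 276.7]
tcp_rot: [[-0.975, 0.224, -0.0], [0.224, 0.975, -0.0], [0.0, -0.0, -1.0]]
ft_force: [0.3, -0.6, -2.6]
width: 16.8
finger_force: 78.7
```

```bash
cat > d.py <<'E'
from h import *
import sys
np.set_printoptions(precision=1,suppress=True)
o=telemetry.get_obs(); tcp=np.array(o['position']); R=np.array(o['tcp_rot']); print(tcp,o['ft_force'],o['width'])
c=viewer.capture('wrist'); save(c,sys.argv[1]); np.savez(sys.argv[1],**c)
for n,z in dict(port=175,collet=175,filter=0,glass=0,spout=tcp[2]-53.4,spout_outlet=tcp[2]+19).items():
    for t in viewer.tip_of('wrist',n)[:2]: print(n,round(t['p'],2),np.array(t['centre']),ray(c,t['centre'],z))
P=pts(c)
t=P[(P[:,2]>168)&(P[:,2]<180)&(np.hypot(P[:,0]-545,P[:,1]-141)<28)]
print('top',len(t),np.percentile(t,[1,50,99],axis=0).ravel())
E
python3 d.py w3
```

```text
[534.   92.7 276.7] [ 0.3 -0.6 -2.6] 16.794042940915443
port 0.82 [380.2 194.5] [543.3 136.9 175. ]Traceback (most recent call last):
  File "d.py", line 7, in <module>
    for t in viewer.tip_of('wrist',n)[:2]: print(n,round(t['p'],2),np.array(t['centre']),ray(c,t['centre'],z))
             ~~~~~~~~~~~~~^^^^^^^^^^^
ValueError: it knows: brush, filter, glass, mug, plug, port, seal, soap, spice_jar, spout, spout_grip, spout_outlet, stand
```

View pics/w3.png

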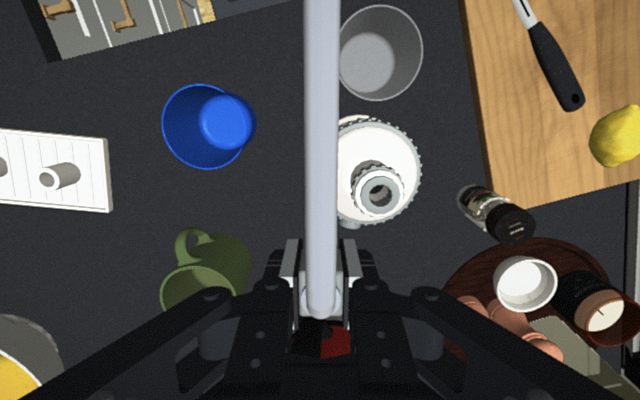

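The port mouth is at wrist pixel (380,194), its ring beside the held pipe, and the clear glass is at (381,52). The leg's lower end is hidden behind the pipe. I'll refine the port centre from the ring's outline.

```bash
cat > e.py <<'E'
from h import *
np.set_printoptions(precision=1,suppress=True)
c=viewer.capture('wrist'); save(c,'w4'); im=c['pixels']; o=telemetry.get_obs(); tcp=np.array(o['position']);R=np.array(o['tcp_rot'])
cv2.imwrite('pics/w4c.png',cv2.resize(im[150:240,335:425,::-1],None,fx=6,fy=6,interpolation=cv2.INTER_CUBIC))
P=pts(c); N=np.hypot(P[:,0]-544,P[:,1]-138)
for lo,hi in((160,166),(166,170),(170,173),(173,176),(176,181)):
    t=P[(P[:,2]>lo)&(P[:,2]<hi)&(N<26)]
    if len(t)>3: print(lo,len(t),np.percentile(t,[1,50,99],axis=0).ravel(),(t[:,:2].min(0)+t[:,:2].max(0))/2)
for n in('port','seal'):
    for t in viewer.tip_of('wrist',n)[:1]: print(n,t['p'],np.array(t['centre']),ray(c,t['centre'],175),ray(c,t['centre'],157.5))
g=cv2.medianBlur(cv2.cvtColor(im,cv2.COLOR_RGB2GRAY),3)
big=cv2.resize(g[150:240,335:425],None,fx=6,fy=6,interpolation=cv2.INTER_CUBIC)
cs=cv2.findContours((big<90).astype(np.uint8),cv2.RETR_LIST,cv2.CHAIN_APPROX_NONE)[0]
for k in cs:
    if len(k)>60:
        e=cv2.fitEllipse(k); uv=(np.array(e[0])+.5)/6-.5+[335,150]
        if abs(uv[0]-380)<8 and abs(uv[1]-194)<10: print('ell',uv,np.array(e[1])/6,ray(c,uv,175))
print('tool axes',R.ravel(),tcp)
E
python3 e.py
```

```text
160 384 [522.5 115.7 160.2 532.9 133.7 164.3 563.4 157.5 165.9] [543.4 136.6]
166 184 [525.2 118.1 166.  533.3 134.7 169.1 560.8 154.4 170. ] [543.1 136.8]
170 473 [525.6 118.7 170.  538.4 135.4 171.  561.5 154.5 172.7] [543.6 136.7]
173 565 [529.  122.2 173.3 543.3 136.6 175.4 557.9 150.9 176. ] [543.7 136.7]
176 299 [529.4 122.2 176.  542.5 137.  176.3 557.5 150.8 177.5] [543.3 136.4]
port 0.96 [380.8 193.4] [542.6 137.  175. ] [548.3 139.1 157.5]
seal 0.81 [378.2 186.9] [537.1 136.  175. ] [542.4 138.  157.5]
ell [383.1 197.6] [13.7 20.3] [546.3 138.1 175. ]
ell [377.  188.8] [ 6.5 14.2] [538.4 134.9 175. ]
tool axes [-1.   0.2  0.   0.2  1.  -0.  -0.  -0.  -1. ] [534.   92.1 276.9]
```

View pics/w4c.png

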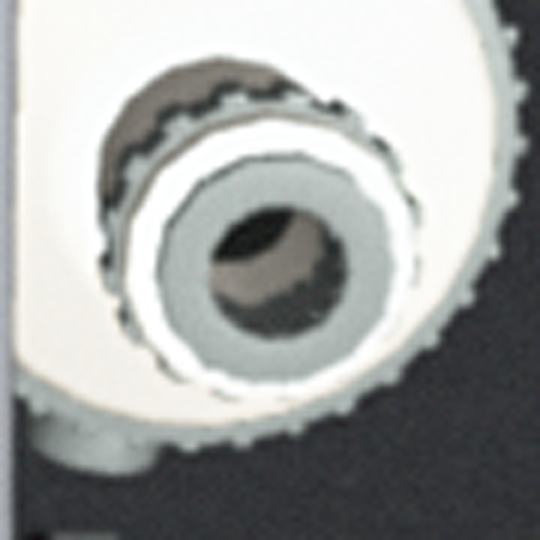

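>>> step_arm(
  moves=[10,0.02,0.9,0,0,0,0,10,0.02,0.92,0,0,0,0,10,0,0,0.4,0,0,0,10,0,0,0.4,0,0,0,10,0,0,0.4,0,0,0,10,0,0,0.4,0,0,0,10,0,0,0,0,0,0,10,0,0,0,0,0,0],
)

```text
time_s: 13.18
position: [543.1, 137.1, 236.8]
tcp_rot: [[-0.974, 0.225, -0.001], [0.225, 0.974, -0.0], [0.001, -0.0, -1.0]]
ft_force: [0.6, -0.1, -1.6]
width: 16.7
finger_force: 79.0
```

```bash
cat > f.py <<'E'
from h import *
import sys
np.set_printoptions(precision=1,suppress=True)
o=telemetry.get_obs(); tcp=np.array(o['position']); print(tcp,o['tcp_rot'],o['ft_force'])
L=[]
for cam in('scene','side'):
    c=viewer.capture(cam); K=c['K'];Ti=np.linalg.inv(c['T'])
    def pr(p): q=Ti[:3,:3]@p+Ti[:3,3]; return q[:2]/q[2]*[K[0,0],K[1,1]]+[K[0,2],K[1,2]]
    u,v=pr(np.array([543.5,136.8,175])).round().astype(int); print(cam,'port px',pr(np.array([543.5,136.8,175])))
    L.append(cv2.resize(c['pixels'][v-25:v+25,u-25:u+25,::-1],None,fx=8,fy=8,interpolation=cv2.INTER_CUBIC))
    P=pts(c); P=P[np.hypot(P[:,0]-543,P[:,1]-137)<30]
    for lo,hi in((168,178),(182,192),(192,202),(202,212),(212,222)):
        t=P[(P[:,2]>lo)&(P[:,2]<hi)]
        if len(t)>2: print(lo,len(t),t.min(0),t.max(0))
cv2.imwrite(f'pics/{sys.argv[1]}.png',np.hstack(L))
E
python3 f.py f1
```

```text
[543.1 137.1 236.8] [[-1.   0.2 -0. ]
 [ 0.2  1.  -0. ]
 [ 0.  -0.  -1. ]] [ 0.6 -0.1 -1.6]
scene port px [247.8 219.3]
168 75 [520.7 119.  168.3] [558.6 156.5 177.7]
182 9 [539.  132.  184.6] [545.9 145.1 191.8]
192 15 [537.6 132.6 193. ] [550.6 146.6 201.6]
202 13 [536.8 135.9 203.4] [548.9 145.4 211.3]
212 14 [536.5 135.5 212.7] [547.6 147.2 222. ]
side port px [321.6 123. ]
168 60 [523.9 112.8 168. ] [561.1 149.  176. ]
182 8 [540.5 126.2 184. ] [550.3 131.9 191.9]
192 11 [537.9 125.8 193.5] [550.5 136.2 201.7]
202 8 [537.9 125.5 203.4] [550.2 133.  210. ]
212 16 [537.3 124.5 212.6] [550.4 133.8 221.2]
```

View pics/f1.png

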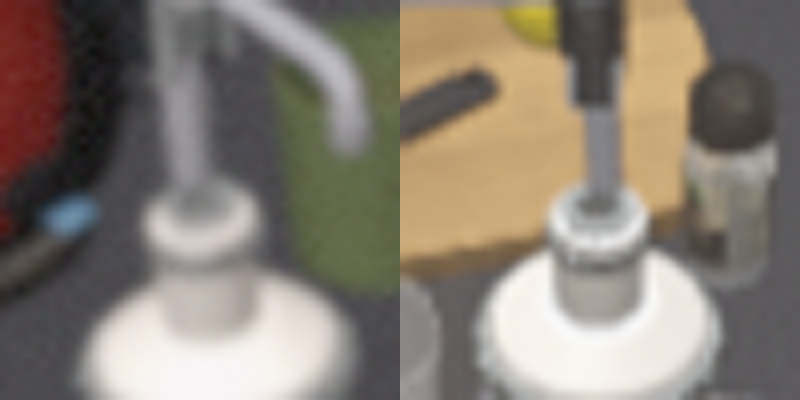

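Both views show the leg standing over the ring, with the side view centred and the scene view within about 1 mm. I'll enter gently to about 7 mm deep, short of the teeth, and read the side forces.

>>> step_arm(
  moves=[10,0,0,0.12,0,0,0,10,0,0,0.12,0,0,0,10,0,0,0.1,0,0,0,10,0,0,0.08,0,0,0,10,0,0,0.08,0,0,0,10,0,0,0,0,0,0],
)

```text
time_s: 13.78
position: [542.6, 137.5, 223.9]
tcp_rot: [[-0.974, 0.224, -0.001], [0.224, 0.974, -0.0], [0.001, -0.0, -1.0]]
ft_force: [-3.7, 0.2, -0.1]
width: 17.0
finger_force: 79.3
```

>>> step_arm(
  moves=[10,0,0,0.06,0,0,0,10,0,0,0.06,0,0,0,10,0,0,0,0,0,0],
)

```text
time_s: 14.03
position: [542.2, 137.4, 220.7]
tcp_rot: [[-0.974, 0.224, -0.002], [0.224, 0.974, -0.0], [0.002, -0.001, -1.0]]
ft_force: [-5.4, -0.8, -4.7]
width: 16.9
finger_force: 78.5
```

Side force −5 N in x means the tube sits about 1 mm too far in +x. I'll relieve that.

>>> step_arm(
  moves=[10,0.05,0,0,0,0,0,10,0,0,0,0,0,0],
)

```text
time_s: 14.2
position: [541.8, 137.7, 221.0]
tcp_rot: [[-0.974, 0.224, -0.001], [0.224, 0.974, -0.0], [0.001, -0.0, -1.0]]
ft_force: [-3.1, -0.2, -5.3]
width: 16.9
finger_force: 78.7
```

>>> step_arm(
  moves=[10,0,0,0,0,0,0],
)

```text
time_s: 14.28
position: [541.8, 137.7, 221.0]
tcp_rot: [[-0.974, 0.225, -0.001], [0.225, 0.974, -0.0], [0.001, -0.0, -1.0]]
ft_force: [-3.0, -0.2, -4.5]
width: 16.7
finger_force: 78.7
```

>>> step_arm(
  moves=[10,0.03,0,0,0,0,0,10,0,0,0,0,0,0],
)

```text
time_s: 14.45
position: [541.5, 137.9, 221.4]
tcp_rot: [[-0.974, 0.225, 0.0], [0.225, 0.974, -0.0], [-0.001, -0.0, -1.0]]
ft_force: [-1.6, 0.3, -3.6]
width: 16.9
finger_force: 78.7
```

>>> step_arm(
  moves=[10,0,0,0.06,0,0,0,10,0,0,0,0,0,0],
)

```text
time_s: 14.62
position: [541.5, 137.9, 219.7]
tcp_rot: [[-0.974, 0.225, 0.0], [0.225, 0.974, -0.0], [-0.0, 0.0, -1.0]]
ft_force: [-1.2, -0.3, -2.6]
width: 16.8
finger_force: 78.9
```

>>> step_arm(
  moves=[10,0,0,0.06,0,0,0,10,0,0,0.06,0,0,0,10,0,0,0.06,0,0,0,10,0,0,0.06,0,0,0],
)

```text
time_s: 14.95
position: [541.4, 137.9, 213.7]
tcp_rot: [[-0.974, 0.225, 0.0], [0.225, 0.974, -0.0], [-0.0, 0.0, -1.0]]
ft_force: [-3.1, -2.8, 1.3]
width: 16.8
finger_force: 79.3
```

>>> step_arm(
  moves=[10,0,0,0.06,0,0,0,10,0,0,0.06,0,0,0,10,0,0,0.06,0,0,0,10,0,0,0.06,0,0,0],
)

```text
time_s: 15.28
position: [541.4, 137.9, 207.9]
tcp_rot: [[-0.974, 0.225, 0.0], [0.225, 0.974, -0.0], [-0.0, 0.0, -1.0]]
ft_force: [-4.0, -1.7, 7.7]
width: 16.8
finger_force: 80.2
```

>>> step_arm(
  moves=[10,0,0,0.06,0,0,0,10,0,0,0.06,0,0,0,10,0,0,0.06,0,0,0],
)

```text
time_s: 15.53
position: [541.5, 137.9, 203.6]
tcp_rot: [[-0.974, 0.225, 0.001], [0.225, 0.974, -0.0], [-0.001, 0.0, -1.0]]
ft_force: [-3.9, -3.3, 7.4]
width: 16.7
finger_force: 80.3
```

>>> step_arm(
  moves=[10,0.02,-0.02,0.05,0,0,0,10,0,0,0.05,0,0,0,10,0,0,0.04,0,0,0],
)

```text
time_s: 15.78
position: [541.1, 137.7, 199.9]
tcp_rot: [[-0.974, 0.224, 0.001], [0.224, 0.974, 0.0], [-0.001, 0.001, -1.0]]
ft_force: [-0.9, -0.8, 3.3]
width: 17.0
finger_force: 79.8
```

>>> step_arm(
  moves=[10,0,0,0.04,0,0,0,10,0,0,0.03,0,0,0],
)

```text
time_s: 15.95
position: [541.0, 137.7, 198.1]
tcp_rot: [[-0.975, 0.224, 0.001], [0.224, 0.975, 0.0], [-0.001, 0.0, -1.0]]
ft_force: [-0.6, 0.2, 5.6]
width: 16.8
finger_force: 79.8
```

>>> step_arm(
  moves=[10,0,0,0.03,0,0,0,10,0,0,0.03,0,0,0],
)

```text
time_s: 16.12
position: [540.9, 137.6, 196.5]
tcp_rot: [[-0.974, 0.224, 0.0], [0.224, 0.974, 0.0], [-0.0, 0.0, -1.0]]
ft_force: [0.3, -0.6, 4.9]
width: 16.9
finger_force: 79.8
```

>>> step_arm(
  moves=[10,0,0,0.03,0,0,0,10,0,0,0.03,0,0,0],
)

```text
time_s: 16.28
position: [540.8, 137.6, 195.0]
tcp_rot: [[-0.974, 0.224, 0.0], [0.224, 0.974, 0.0], [-0.0, 0.0, -1.0]]
ft_force: [-1.1, -0.7, 3.6]
width: 17.0
finger_force: 79.8
```

>>> step_arm(
  moves=[10,0,0,0.03,0,0,0],
)

```text
time_s: 16.37
position: [540.8, 137.6, 194.2]
tcp_rot: [[-0.974, 0.224, 0.0], [0.224, 0.974, 0.0], [-0.0, 0.0, -1.0]]
ft_force: [0.4, 0.1, 3.9]
width: 17.0
finger_force: 79.8
```

>>> step_arm(
  moves=[10,0,0,0.03,0,0,0],
)

```text
time_s: 16.45
position: [540.8, 137.5, 193.5]
tcp_rot: [[-0.974, 0.225, 0.0], [0.225, 0.974, 0.0], [-0.0, 0.0, -1.0]]
ft_force: [0.5, -0.4, 4.8]
width: 16.9
finger_force: 79.8
```

>>> step_arm(
  moves=[10,0,0,0.03,0,0,0],
)

```text
time_s: 16.53
position: [540.8, 137.6, 192.8]
tcp_rot: [[-0.974, 0.224, 0.0], [0.224, 0.974, 0.0], [-0.0, 0.0, -1.0]]
ft_force: [-0.7, -0.5, 10.1]
width: 16.9
finger_force: 80.5
```

>>> step_arm(
  moves=[10,0,0,0.03,0,0,0],
)

```text
time_s: 16.62
position: [541.1, 137.6, 192.6]
tcp_rot: [[-0.974, 0.224, 0.001], [0.224, 0.974, 0.0], [-0.001, 0.0, -1.0]]
ft_force: [-4.0, -1.2, 21.1]
width: 16.8
finger_force: 82.2
```

>>> step_arm(
  moves=[10,0,0,0.03,0,0,0],
)

```text
time_s: 16.7
position: [541.2, 137.6, 192.5]
tcp_rot: [[-0.974, 0.224, 0.002], [0.224, 0.974, 0.0], [-0.002, 0.0, -1.0]]
ft_force: [-4.8, -1.7, 29.5]
width: 17.2
finger_force: 83.5
```

The stop is firm: +25 N over two steps with almost no travel, 35.9 mm deep. I'll pull back now.

>>> step_arm(
  moves=[10,0,0,-0.06,0,0,0,10,0,0,-0.04,0,0,0],
)

```text
time_s: 16.87
position: [540.6, 137.5, 193.3]
tcp_rot: [[-0.974, 0.224, -0.001], [0.224, 0.974, -0.0], [0.001, -0.0, -1.0]]
ft_force: [3.0, 0.0, -8.5]
width: 16.8
finger_force: 78.1
```

>>> step_arm(
  moves=[10,0,0,-0.04,0,0,0],
)

```text
time_s: 16.95
position: [540.6, 137.5, 194.0]
tcp_rot: [[-0.974, 0.224, -0.001], [0.224, 0.974, -0.0], [0.001, -0.0, -1.0]]
ft_force: [2.9, 0.8, -9.1]
width: 16.5
finger_force: 78.1
```

>>> step_arm(
  moves=[10,0,0,-0.04,0,0,0],
)

```text
time_s: 17.03
position: [540.6, 137.5, 195.1]
tcp_rot: [[-0.974, 0.225, -0.001], [0.225, 0.974, -0.0], [0.001, -0.0, -1.0]]
ft_force: [3.6, -0.2, -9.5]
width: 16.9
finger_force: 78.1
```

>>> step_arm(
  moves=[10,0,0,-0.03,0,0,0],
)

```text
time_s: 17.12
position: [540.6, 137.5, 196.0]
tcp_rot: [[-0.974, 0.225, -0.001], [0.225, 0.974, -0.0], [0.001, -0.0, -1.0]]
ft_force: [3.3, 0.4, -9.6]
width: 17.0
finger_force: 78.1
```

>>> step_arm(
  moves=[10,0,0,-0.03,0,0,0],
)

```text
time_s: 17.2
position: [540.7, 137.5, 197.0]
tcp_rot: [[-0.974, 0.225, -0.001], [0.225, 0.974, -0.0], [0.001, -0.0, -1.0]]
ft_force: [2.2, 0.7, -9.0]
width: 16.7
finger_force: 78.1
```

>>> step_arm(
  moves=[10,0,0,-0.02,0,0,0],
)

```text
time_s: 17.28
position: [540.7, 137.5, 197.6]
tcp_rot: [[-0.974, 0.225, -0.0], [0.225, 0.974, -0.0], [0.0, -0.0, -1.0]]
ft_force: [3.2, 0.1, -10.3]
width: 16.7
finger_force: 78.1
```

>>> step_arm(
  moves=[10,0,0,-0.03,0,0,0],
)

```text
time_s: 17.37
position: [540.7, 137.5, 198.3]
tcp_rot: [[-0.974, 0.225, -0.0], [0.225, 0.974, -0.0], [0.0, -0.0, -1.0]]
ft_force: [3.9, -0.6, -11.1]
width: 17.1
finger_force: 78.2
```

```bash
python3 f.py f2
```

```text
[540.7 137.5 198.3] [[-1.   0.2 -0. ]
 [ 0.2  1.  -0. ]
 [ 0.  -0.  -1. ]] [  3.9  -0.6 -11.1]
scene port px [247.8 219.3]
168 53 [524.1 120.2 168.9] [562.4 159.  177.8]
182 14 [534.7 131.8 182.4] [542.4 144.7 190.9]
192 13 [528.8 127.9 192.1] [541.2 152.8 201.8]
202 34 [526.5 119.9 202.3] [548.7 160.1 212. ]
212 40 [525.5 126.2 212.1] [552.  161.6 221.5]
side port px [321.6 123. ]
168 57 [525.2 113.9 168.3] [559.3 144.6 177.8]
182 8 [534.8 126.2 182.3] [547.3 135.2 189.1]
202 17 [525.9 112.8 202.7] [550.8 133.  211.9]
212 17 [526.5 110.5 212.5] [544.8 126.1 220.8]
```

View pics/f2.png

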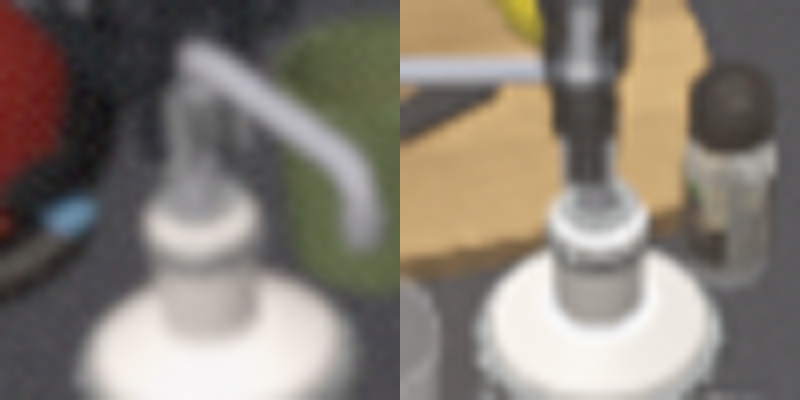

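```bash
cat > g.py <<'E'
from h import *
import sys
np.set_printoptions(precision=2,suppress=True)
o=telemetry.get_obs(); tcp=np.array(o['position']); R=np.array(o['tcp_rot']); print(tcp,o['ft_force'],o['wrist_torque'])
def pipe(c,tcp,R):
    q=(pts(c)-tcp)@R; q=q[(abs(q[:,1])<2)&(q[:,2]<-25)&(q[:,2]>-65)]
    for a in range(0,110,20):
        s=q[abs(q[:,0]-a)<8]
        if len(s): print(a,len(s),np.median(s[:,2]),end=' | ')
    print()
w=np.load('w3.npz') if __import__('os').path.exists('w3.npz') else None
if w is not None: pipe(w,np.array([534,92.4,276.8]),R)
c=viewer.capture('wrist'); save(c,sys.argv[1]); pipe(c,tcp,R)
P=pts(c); N=np.hypot(P[:,0]-542.5,P[:,1]-137)
for a,b in((8,12),(12,15),(16,19),(19,24)):
    s=P[(N>a)&(N<b)&(P[:,2]>160)&(P[:,2]<186)]
    if len(s): print(a,b,len(s),np.percentile(s[:,2],[10,50,90]))
E
python3 g.py w5
```

```text
[540.75 137.51 198.64] [ 2.3  -0.97 -7.2 ] [-0.1  -0.56 -0.02]
0 146 -48.5244165728773 | 20 601 -50.46265423949243 | 40 723 -49.808160475754704 | 60 811 -49.162056241640954 | 80 993 -48.502816236526066 | 100 252 -47.68591768568842 | 
0 150 -48.594872955307125 | 20 604 -50.47664412361353 | 40 728 -49.77423027021701 | 60 812 -49.11226144246409 | 80 993 -48.318758658614605 | 100 250 -47.57069094559135 | 
8 12 130 [177.21 177.95 178.73]
12 15 279 [170.61 177.26 178.57]
16 19 453 [164.41 169.83 171.27]
19 24 262 [161.58 164.14 165.25]
```

View pics/w5.png

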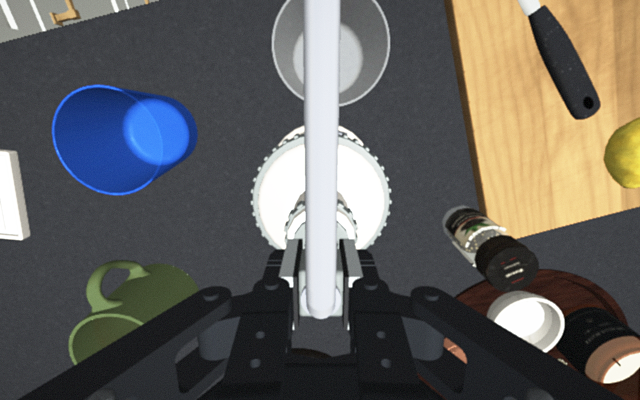

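No slip in the grip. The ring top (r 8–12 mm) reads about 178.0 now against 175.7 before, so it is rising. I'll pull further until it stops.

>>> step_arm(
  moves=[10,0,0,-0.03,0,0,0],
)

```text
time_s: 17.6
position: [540.6, 137.5, 199.1]
tcp_rot: [[-0.974, 0.224, -0.0], [0.224, 0.974, -0.0], [0.0, -0.0, -1.0]]
ft_force: [5.3, 1.1, -13.5]
width: 16.8
finger_force: 78.2
```

>>> step_arm(
  moves=[10,0,0,-0.03,0,0,0],
)

```text
time_s: 17.68
position: [540.6, 137.5, 199.6]
tcp_rot: [[-0.974, 0.225, -0.001], [0.225, 0.974, -0.0], [0.001, -0.0, -1.0]]
ft_force: [5.8, -0.1, -16.2]
width: 16.7
finger_force: 78.3
```

>>> step_arm(
  moves=[10,0,0,-0.03,0,0,0],
)

```text
time_s: 17.77
position: [540.6, 137.5, 200.2]
tcp_rot: [[-0.974, 0.224, -0.001], [0.224, 0.974, -0.0], [0.001, -0.0, -1.0]]
ft_force: [7.7, -1.6, -21.2]
width: 17.0
finger_force: 78.4
```

```bash
python3 g.py w6
```

```text
[540.59 137.48 200.16] [  7.68  -1.58 -21.25] [-0.05 -1.41  0.03]
0 146 -48.519366508562065 | 20 599 -50.44305908721739 | 40 726 -49.771901604334815 | 60 807 -49.104772155569 | 80 990 -48.42665980719972 | 100 257 -47.61954700691083 | 
0 145 -48.26930692613515 | 20 606 -50.373958163446325 | 40 727 -49.607228528488214 | 60 804 -48.81585006060099 | 80 987 -48.11538328933139 | 100 255 -47.28444428541147 | 
8 12 137 [177.   177.91 178.56]
12 15 283 [170.65 177.41 178.53]
16 19 456 [164.54 169.84 171.33]
19 24 264 [161.28 164.13 165.23]
```

The ring has stopped rising and the pull is 21 N, so it's locked. I'll ease the load off, without pushing.

>>> step_arm(
  moves=[10,0,0,0.04,0,0,0,10,0,0,0,0,0,0],
)

```text
time_s: 17.98
position: [540.7, 137.5, 199.7]
tcp_rot: [[-0.974, 0.225, -0.0], [0.225, 0.974, -0.0], [0.0, -0.0, -1.0]]
ft_force: [2.9, -0.3, -10.9]
width: 16.8
finger_force: 80.1
```

>>> step_arm(
  moves=[10,0,0,0.03,0,0,0,10,0,0,0,0,0,0],
)

```text
time_s: 18.15
position: [540.8, 137.5, 199.4]
tcp_rot: [[-0.974, 0.224, 0.001], [0.224, 0.974, -0.0], [-0.001, 0.0, -1.0]]
ft_force: [1.8, -0.8, -4.1]
width: 16.7
finger_force: 81.0
```

>>> step_arm(
  moves=[20,0,0,0,0,0,0,24,0,0,0,0,0,0,50,0,0,0,0,0,0,50,0,0,0,0,0,0,50,0,0,0,0,0,0,50,0,0,0,0,0,0,50,0,0,0,0,0,0],
  newtons=20,
)

```text
time_s: 18.73
position: [540.8, 137.6, 199.1]
tcp_rot: [[-0.974, 0.225, 0.0], [0.225, 0.974, 0.0], [-0.0, 0.0, -1.0]]
ft_force: [0.4, 0.5, -0.4]
width: 50.4
finger_force: 0.0
```

>>> step_arm(
  moves=[50,0,0,-0.3,0,0,0,50,0,0,-0.5,0,0,0,50,0,0,-0.8,0,0,0,50,0,0,-0.8,0,0,0,50,0,0,-0.8,0,0,0,50,0,0,-0.8,0,0,0,50,0,0,0,0,0,0],
)

```text
time_s: 19.32
position: [541.6, 137.7, 303.0]
tcp_rot: [[-0.974, 0.224, 0.005], [0.224, 0.974, 0.001], [-0.005, 0.002, -1.0]]
ft_force: [0.6, 0.7, 0.8]
width: 49.9
finger_force: 0.0
```

```bash
cat > i.py <<'E'
from h import *
np.set_printoptions(precision=1,suppress=True)
o=telemetry.get_obs(); print(o['time_s'],o['position'],o['ft_force'],o['width'])
c=viewer.capture('wrist'); save(c,'w7'); P=pts(c); N=np.hypot(P[:,0]-542.5,P[:,1]-137)
for a,b in((9,12),(12,15),(16,19),(19,24)):
    s=P[(N>a)&(N<b)&(P[:,2]>160)&(P[:,2]<186)]
    if len(s): print(a,b,len(s),np.percentile(s[:,2],[10,50,90]))
s=P[(N<130)&(P[:,2]>215)&(P[:,2]<270)&(P[:,0]<545)]
print('pipe',np.percentile(s,[1,50,99],axis=0).ravel())
for n,z in dict(spout_outlet=218,glass=0).items():
    for t in viewer.tip_of('wrist',n)[:2]: print(n,round(t['p'],2),np.array(t['centre']),ray(c,t['centre'],z))
cv2.imwrite('pics/w7c.png',c['pixels'][:,:,::-1])
E
python3 i.py
```

```text
19.3167 [541.6 137.7 303. ] [0.6 0.7 0.8] 49.92797167960249
9 12 92 [177.3 177.9 178.8]
12 15 211 [171.  177.7 178.6]
16 19 293 [164.4 170.4 171.6]
19 24 164 [162.4 164.3 165.7]
pipe [435.  129.8 223.  486.5 149.7 246.1 543.3 165.2 250. ]
spout_outlet 0.75 [317.7  40.7] [438.7 159.4 218. ]
spout_outlet 0.6 [318. 203.] [542.2 135.6 218. ]
glass 0.73 [327.1  65.3] [438.  170.2   0. ]
glass 0.67 [199.1 122.6] [468.8  -7.7   0. ]
```

View pics/w7.png

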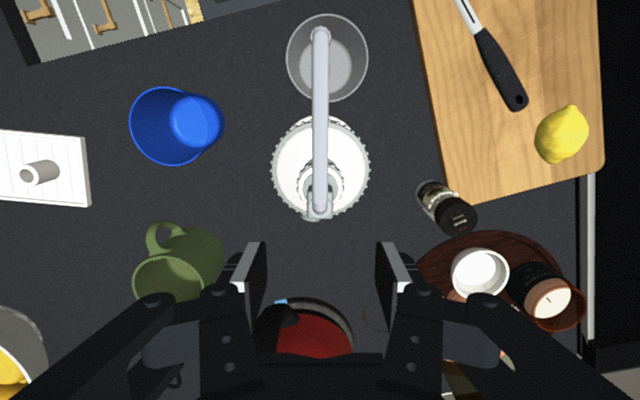

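The spout stands upright in the port with the ring raised. Its outlet at (320,35) is inside the outline of the clear glass at (327,57), and nothing else has moved. The gripper is well clear, so I'm handing in.

```bash
python3 -c "
from cell import order; print(order.job_done())"
```

```text
the job is handed in; nothing more can be done
None
```

The spout is fitted: it bottomed firmly about 36 mm deep, then I pulled back until the collet ring rose about 2–3 mm and stopped at 21 N, which I took as locked; the tube now sits about 6 mm above the seat with its outlet over the clear glass, nothing else was moved, and the job was handed in at 19.3 s with no verdict shown.

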